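Unbolt the reagent locker and slide its hatch open

ROBOT

A 6-joint arm with a two-finger parallel gripper is mounted at the origin on a cart in front of the work surface, level with it; the furniture and walls round the work are solid. World frame = base frame: x ahead of the robot, y to its left, z up, the work surface at z = 0. Lengths are in mm, angles in rad, forces in N, time in s.
With the tool pointing down it reaches from about 400 to 925 mm from the base axis. Payload 12.5 kg.
Tool frame: the origin (TCP) lies at the very end of the fingers, on their centre line; the grasp point (between the pads) lies 19 mm behind it; z points along the fingers, y is the direction in which the jaws open and shut (so a half turn about z gives the same grasp; the last joint's range is limited). The gripper opens to 95 mm and grips with 3 to 60 N. Pads are 20 mm wide; open, the fingers measure 119 mm over their backs; the gripper's body (75 mm by 180 mm) begins 59 mm behind the grasp point.
Start: joints at [1.151, 0.491, 1.559, -0, 1.092, -0.106], TCP at [192.905, 594.503, 214.661] pointing down, gripper open.
Joint ranges: [-3.1, 3.1], [-0.84, 2.19], [0.05, 2.79], [-1.13, 4.28], [0.06, 2.93], [-2.69, 2.69]. Speed limits (rad/s): [2.22, 2.22, 2.79, 3.14, 3.14, 3.14].

INTERFACE

Orientations are given as a unit quaternion [x, y, z, w].
In Python, from cell import env gives the robot as it stands.
- The arm moves only by the tool jog_arm, never from a script. Its argument "series" is a list that holds one entry, the list of rows, each a list of 7 numbers: the shift along the tool's x, y, z in m, then the turn, a rotation vector about the tool's x, y, z in degrees, then the finger opening in m, from 0 to 0.0951. A call has 1 to 8 rows; each row is the pose to reach, as a shift and turn from the pose measured when the call began, along the tool's axes at that moment; what a row does not reach only later rows make up. A row lasts 1/8 s, in which the tool goes at most 62.5 mm and 10.7 degrees, less where a joint would pass 70% of its speed; a pose out of reach is approached as far as the arm can. A call with a gripper value outside its range is refused whole. The fingers move at their own pace and stop on an object; the grip force is fixed at half the most. Time passes only in rows, so rows that repeat a pose let the fingers close. It gives the time, the measured TCP pose, the force and the opening at its end, in the units of the state.
- env.state(): the state, without advancing time (a new reading comes with each control period).
- env.read_camera(name): name is "side" or "top" or "wrist"; returns the picture (420x560x3 uint8, red, green, blue); there is no depth.
- env.camera_params(name): a dict with "intrinsics" (3x3 intrinsics, pixels), "eye" and "attitude" of the camera in the world; the wrist camera has in their place "mount" (4x4, takes a point from camera to tool coordinates, whose origin is the TCP and whose axes are the flange's). Camera axes: x right, y down, z forward; pixel columns grow to the right and rows downward; lengths in mm; the calibration is good to about 2 mm. A picture is of the moment at which its call begins: read the wrist's pose just before it. camera_params takes no time and is no camera call.
- env.close_job(): hands the job in, once; it reports no verdict.
The state is a dict: "t": time; "joint_positions": joint angles; "qd": joint speeds; "joint_efforts": joint torques, N m; "position": TCP position; "tool_rot": TCP orientation; "contact_force": force on the tool from outside, world axes, zero at the start; "torque": the same for the moment, N m; "gripper_width": finger opening in mm.
Only numpy, scipy, OpenCV 4.12 (cv2) and the standard library are available. Lean on these libraries where they do the work, as an engineer would, in place of code of your own. Each camera call takes 0.05 s, during which the arm holds its last target.

TASK

Open the reagent locker without grasping anything: hold the red spring catch down with one fingertip and, keeping it down, push the bolt's black knob with the other fingertip away from the hatch until it stops, then let go so that the catch springs back up and keeps the bolt drawn. After that push the hatch fully open with your fingers against the upright face of its black ledge. Do not force anything, and leave the things on and around the locker where they are.

Things in the scene. Friction and masses are not known exactly. Their poses are not given: they have to be found in the camera images.
- locker: Blue steel chest, 300 x 290 x 115 mm (x, y, z), fixed on the bench. Origin: centre of its underside; its x points away from the robot, y left, z up; all directions and heights below are in this frame. Flat top at z = 115 mm, shelf for two loose things near right, bolt and catch near left, hatch behind. Bolt straps at x = -107 and -12 mm (tops z = 141), keeper on the hatch (top z = 143 mm).
- bolt_knob (a point): On the axis of the bolt's black upright knob (18 mm diameter, z = 139 to 160 mm), 10 mm below its top. It stands on a flat steel bar 16 mm wide (top face z = 136 mm) that runs along x at y = 60 mm. Bolted, 33 mm lie free between the knob and the far strap, room for a fingertip. Moves with the bolt.
- catch_pad (a point): Centre of the top face of the red safety catch, a bar 80 mm (x) x 26 mm (y) beside the bolt, its centre line 52 mm to the left (+y) of the bolt's axis. Top face at z = 150 mm when up. It can be pressed anywhere along its length and a fingertip may slide along it. Guide posts at its ends: top z = 143 mm. Moves with the catch.
- hatch_ledge (a point): Centre of the upright face (80 mm along x, z = 123 to 142 mm, this point at z = 132) of the black finger ledge on the hatch. The face looks to +y (left); the ledge slopes away to the right. Left of the face the hatch is flat (top z = 122 mm) for 47 mm, then comes the chest's rim (z = 115 mm), 10 mm wide. Moves with the hatch.
- bolt (a joint): Travel of the bolt in m: 0 = bolted (nose in the keeper, hatch locked), grows towards the robot (-x) to 0.030 = fully drawn, at its stop. Friction 2 N, no spring. Its left edge is a rack in which the catch's tooth locks it at 0, 10, 20 and 30 mm.
- catch (a joint): How far the catch is pressed down in m: 0 = up, tooth in the bolt's rack; tooth clear of the rack, bolt free, from 0.0065; 0.010 = bottom stop. A spring pushes it up (2 N at the top, 5 N at the bottom), so it rises as soon as it is let go.
- hatch (a joint): Travel of the hatch in m: 0 = shut, grows as it slides to the right (-y) in its rails, 0.110 = fully open, at its stop. Friction about 2.5 N; it stays where it is left.
- petri_dish: Glass petri dish with blue crystals, 60 mm wide, 14 mm high, loose on the near right part of the locker's top; origin at the centre of its underside. To be left alone.
- red_stopper: Red-brown rubber stopper, 27 mm wide, 26 mm high, loose on the locker's top to the right of the bolt; origin at the centre of its underside. To be left alone.
- matchbox: Small red matchbox, 35 x 52 x 15 mm, loose on the bench beside the locker; origin at the centre of its underside. To be left alone.
- tape_roll: White roll of tape, 42 mm wide, 18 mm high, loose on the bench beside the locker; origin at the centre of its underside. To be left alone.
- dropper_bottle: Brown dropper bottle with a black rubber top, 33 mm wide, 94 mm high, loose on the bench beside the locker; origin at the centre of its underside. To be left alone.
- small_beaker: Clear beaker, 75 mm wide, 82 mm high, loose on the bench beside the locker; origin at the centre of its underside. To be left alone.

How it is judged (in metres and radians):
On the way, in this order (a step that is already met when the one before it is completed fails the run):
1. the bolt is fully drawn while the catch is still held down and the hatch still shut (value of joint bolt above 0.027 m and value of joint catch above 0.006 m and value of joint hatch below 0.006 m), for 0.05 s.
2. the catch has sprung back up and keeps the bolt drawn, the hatch still shut (value of joint bolt above 0.027 m and value of joint catch below 0.002 m and value of joint hatch below 0.006 m), for 0.1 s.
3. the hatch is pushed open (value of joint hatch above 0.103 m), for 0.1 s.
At the end, for the whole second after the job is handed in: The bolt is drawn to its stop (within 3 mm), the catch has sprung back up (within 2 mm) and the hatch stands open to its stop (within 7 mm); the robot has let go and the loose things are at rest where they stood (value of joint bolt above 0.027 m and value of joint catch below 0.002 m and value of joint hatch above 0.103 m and linear speed of each of petri_dish, red_stopper, matchbox, tape_roll, dropper_bottle, small_beaker below 0.02 m/s); the robot touches nothing.
It fails at once if a bystander is moved more than 20 mm (distance of any of petri_dish, red_stopper, matchbox, tape_roll, dropper_bottle, small_beaker from where it was at the start of the episode above 0.02 m).
It fails at once if the bolt, catch, hatch or locker is forced (more than 60 N) (contact force between the fingers and locker above 60 N).
It also fails if it takes over 45 s, if anything falls off the work surface, if the arm or the gripper's body presses on something with over 40 N, if the wrist force passes 120 N, or if a joint passes its speed limit or range.

## Working session

There is one attempt and no reset: what is moved stays moved. The work goes in short steps, Python scripts to look and compute and a tool call to move; the robot and the scene stay as the last step left them, time stands still between calls to the robot, and variables do not carry over. Pictures are saved under pics/ and viewed, and the job is handed in when it is done.

Besides the shell and the picture viewer there is one more tool, called after "Call:" as name(argument=value, ...) on one line, values as JSON. jog_arm: Moves the arm, as the interface text tells. Its arguments: {"type":"object","properties":{"series":{"type":"array","items":{"type":"array","items":{"type":"array","items":{"type":"number"}}}}},"required":["series"]}

```bash
ls; mkdir -p pics
python3 - <<'E'
from cell import env
import cv2
print(env.state())
for n in("side","top","wrist"):
    print(n,env.camera_params(n))
    cv2.imwrite(f"pics/{n}0.png",env.read_camera(n)[:,:,::-1])
E
```

```text
pics
{'t': 0.0, 'joint_positions': array([ 1.15136607e+00,  4.91523606e-01,  1.55947279e+00,  6.03081683e-06,
        1.09170362e+00, -1.05608889e-01]), 'qd': array([ 0.00150049, -0.00064523, -0.00064873,  0.00032256, -0.00042142,
        0.00200286]), 'joint_efforts': array([-2.90706012e-03, -6.12637424e+01, -2.58185649e+01,  6.91408035e-02,
        4.81880992e-02, -6.91592413e-05]), 'position': array([192.81175761, 594.24517545, 214.07605288]), 'tool_rot': array([ 1.56268947e-01,  9.87714387e-01, -5.34013522e-04, -1.46270822e-04]), 'contact_force': array([-0.16260239,  0.64004002, -0.17189422]), 'torque': array([ 0.02044978,  0.0254105 , -0.02556013]), 'gripper_width': 95.09546588878361}
side {'intrinsics': array([[389.01396123,   0.        , 285.60124029],
       [  0.        , 389.01396123, 213.73148203],
       [  0.        ,   0.        ,   1.        ]]), 'eye': array([ 291.11797588, -816.14525646,  692.82648568]), 'attitude': array([ 0.87264381, -0.14004129,  0.05998148, -0.46398647])}
top {'intrinsics': array([[419.96228689,   0.        , 281.37170808],
       [  0.        , 419.96228689, 214.59140396],
       [  0.        ,   0.        ,   1.        ]]), 'eye': array([ 386.37399076,  -27.49233534, 1186.02382956]), 'attitude': array([ 0.70879146, -0.70063208,  0.04595454, -0.06795246])}
wrist {'intrinsics': array([[300.20370425,   0.        , 278.11240048],
       [  0.        , 300.20370425, 206.91743846],
       [  0.        ,   0.        ,   1.        ]]), 'mount': array([[ 4.61079341e-04, -9.64423838e-01, -2.64360452e-01,
         7.32460714e+01],
       [ 9.99999827e-01,  5.41374071e-04, -2.30877189e-04,
         9.03522909e-01],
       [ 3.65781359e-04, -2.64360299e-01,  9.64423920e-01,
        -1.70407878e+02],
       [ 0.00000000e+00,  0.00000000e+00,  0.00000000e+00,
         1.00000000e+00]])}
```

View pics/top0.png

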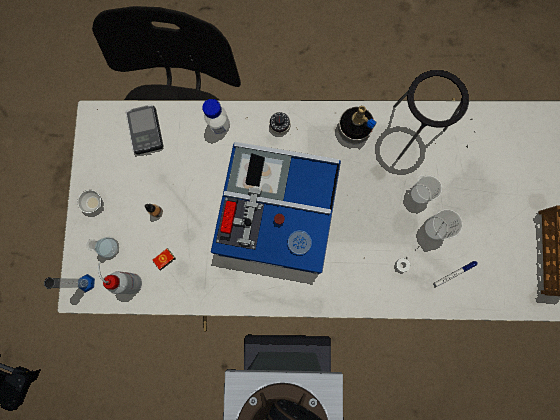

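View pics/side0.png

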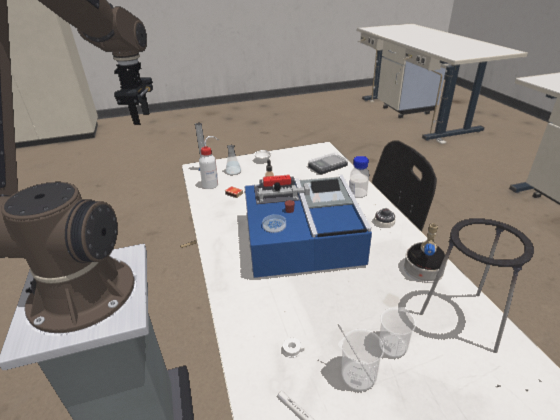

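View pics/wrist0.png

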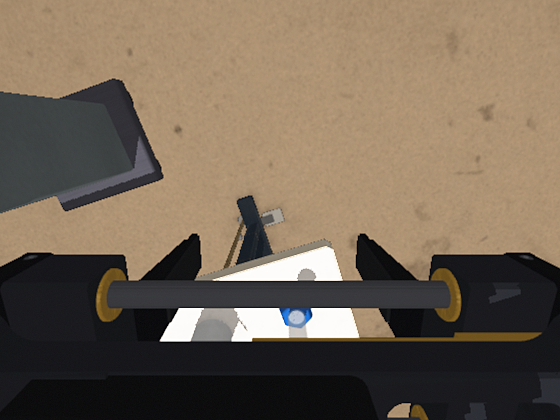

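```bash
cat > h.py <<'E'
import numpy as np, cv2
from scipy.spatial.transform import Rotation as R
from cell import env
def cam(n,st=None):
    p=env.camera_params(n);K=p['intrinsics']
    if n=='wrist':
        Rt=R.from_quat(st['tool_rot']).as_matrix();M=p['mount']
        return K,Rt@M[:3,:3],Rt@M[:3,3]+st['position']
    return K,R.from_quat(p['attitude']).as_matrix(),p['eye']
def proj(c,P):
    K,Rm,e=c; q=K@(Rm.T@(np.atleast_2d(P)-e).T); return (q[:2]/q[2]).T
def ray(c,uv):
    K,Rm,e=c; d=Rm@np.linalg.inv(K)@np.array([*uv,1.]); return e,d/np.linalg.norm(d)
def atz(c,uv,z):
    e,d=ray(c,uv); return e+d*(z-e[2])/d[2]
def tri(c1,u1,c2,u2):
    e1,d1=ray(c1,u1);e2,d2=ray(c2,u2)
    s=np.linalg.lstsq(np.c_[d1,-d2],e2-e1,rcond=None)[0]
    a=e1+s[0]*d1;b=e2+s[1]*d2; return (a+b)/2,np.linalg.norm(a-b)
def crop(src,dst,x0,y0,x1,y1,f):
    im=cv2.imread(src)[y0:y1,x0:x1]; cv2.imwrite(dst,cv2.resize(im,None,fx=f,fy=f,interpolation=cv2.INTER_CUBIC))
E
python3 - <<'E'
from h import *
crop('pics/top0.png','pics/top0c.png',205,135,350,285,4)
crop('pics/side0.png','pics/side0c.png',230,160,380,280,5)
t=cam('top');s=cam('side')
print(proj(t,[[0,0,0],[193,594,214],[500,0,0]]),proj(s,[[193,594,214]]))
E
```

```text
[[282.42484128 431.0933693 ]
 [ 17.89223717 365.90562561]
 [284.82695526 242.21881933]] [[141.73038726 118.68633908]]
```

View pics/top0c.png

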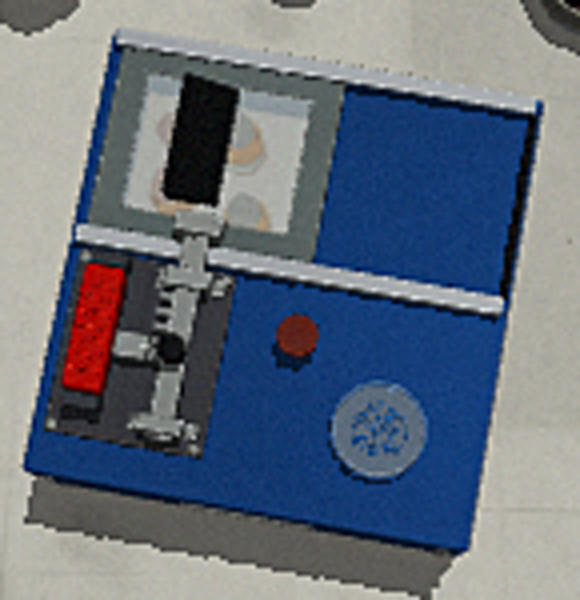

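View pics/side0c.png

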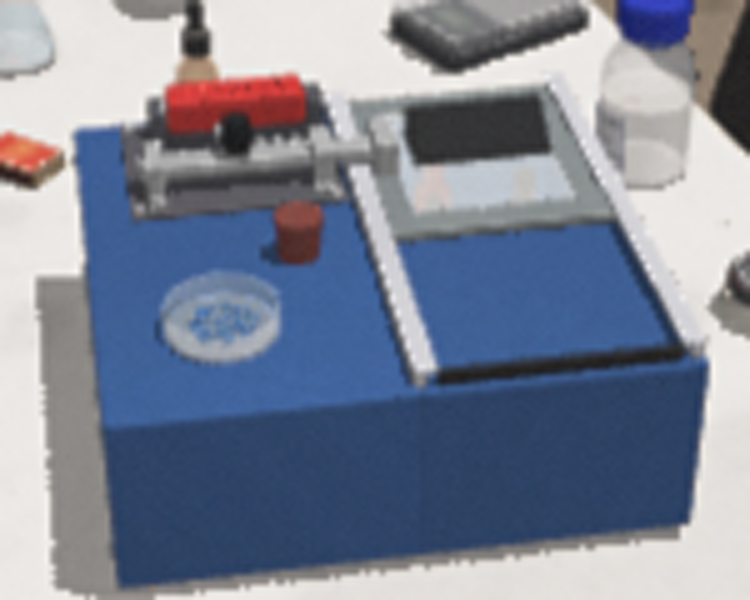

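Run:
```python
from h import *
t=cam('top');s=cam('side')
T=lambda u,v:(205+u/4,135+v/4); S=lambda u,v:(230+u/5,160+v/5)
for n,p,q in [('knob',(172,345),(236,133)),('nearR',(467,550),(105,428)),('nearL',(25,470),(77,130)),('farR top',(540,105),(706,362))]:
    print(n,tri(t,T(*p),s,S(*q)))
NL=atz(t,T(25,470),115);NR=atz(t,T(467,550),115)
print(NL,NR,np.linalg.norm(NL-NR))
for n,p,z in [('FR',(540,105),115),('padc',(95,327),150),('knob',(172,345),160),('dish',(380,430),129),('stop',(297,335),141),('ledge L mid',(175,138),142)]:
    print(n,atz(t,T(*p),z))
```

```text
knob (array([537.38271679,  89.65441392, 146.99528708]), np.float64(0.4224694318533201))
nearR (array([414.56938284, -97.1085876 , 111.46338882]), np.float64(1.9843232230348073))
nearL (array([462.88425859, 185.97552534, 110.69790859]), np.float64(4.211434343692632))
farR top (array([ 705.92792924, -145.69744187,  112.21603622]), np.float64(2.4076325673325494))
[460.50022636 185.41769071 115.        ] [413.49764512 -96.73542189 115.        ] 286.0412935159774
FR [ 703.90573406 -144.99019273  115.        ]
padc [548.09314101 138.00159921 150.        ]
knob [535.69946679  88.15091046 160.        ]
dish [487.35630737 -41.24988312 129.        ]
stop [545.58432942  11.53189721 141.        ]
ledge L mid [672.76239629  91.85283029 142.        ]
```

Call:
jog_arm(series=[[[0,0,-0.06,0,0,0,0.095],[0,0,-0.116,0,0,0,0.095],[-0.04,-0.035,-0.116,0,0,-1,0.095],[-0.08,-0.07,-0.116,0,0,-2,0.095],[-0.12,-0.106,-0.116,0,0,-3,0.07],[-0.16,-0.142,-0.116,0,0,-4,0.06],[-0.2,-0.178,-0.116,0,0,-5,0.05],[-0.24,-0.213,-0.116,0,0,-5,0.04]]])

```text
t: 1.15
position: [355.9, 316.1, 330.4]
tool_rot: [0.113, 0.994, -0.0, -0.0]
contact_force: [1.1, 0.4, 0.3]
gripper_width: 60.3
```

Call:
jog_arm(series=[[[-0.044,-0.046,0,0,0,-1,0.04],[-0.088,-0.093,0,0,0,-2,0.04],[-0.132,-0.139,0,0,0,-3,0.04],[-0.176,-0.186,0.025,0,0,-3.5,0.04],[-0.176,-0.186,0.05,0,0,-3.5,0.04],[-0.176,-0.186,0.05,0,0,-3.5,0.04],[-0.176,-0.186,0.05,0,0,-3.5,0.04]]])

```text
t: 2.02
position: [485.7, 96.0, 281.4]
tool_rot: [0.082, 0.997, -0.0, 0.0]
contact_force: [0.6, 0.9, 0.0]
gripper_width: 40.0
```

Run:
```python
from h import *
st=env.state();print(st);im=env.read_camera('wrist');cv2.imwrite('pics/w1.png',im[:,:,::-1])
import pickle;pickle.dump(st,open('w1.pkl','wb'))
```

```text
{'t': 2.025, 'joint_positions': array([ 6.19568431e-02,  2.35800310e-01,  1.77484570e+00, -6.79483250e-04,
        1.13057333e+00, -1.34411867e+00]), 'qd': array([ 0.01151198, -0.0132716 , -0.00329573, -0.0008022 , -0.0036824 ,
       -0.00277324]), 'joint_efforts': array([-8.96724835e-01, -4.25330830e+01, -2.58292490e+01, -3.90185940e-02,
        5.94133604e-02, -7.76349771e-03]), 'position': array([485.7060209 ,  95.99062533, 281.39317552]), 'tool_rot': array([ 8.21230927e-02,  9.96622129e-01, -2.77336948e-04,  2.28921019e-04]), 'contact_force': array([0.61631675, 0.91718782, 0.03122728]), 'torque': array([0.03140754, 0.02907783, 0.01639692]), 'gripper_width': 40.019772014880125}
```

View pics/w1.png

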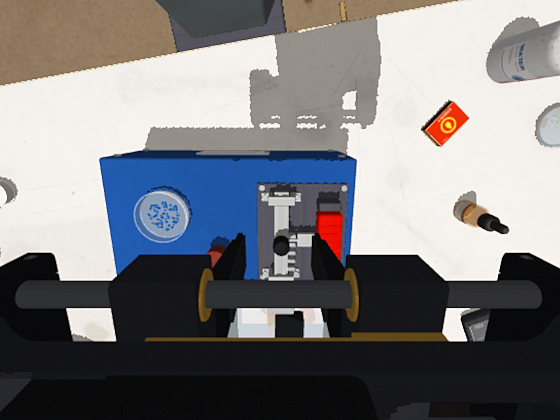

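Call:
jog_arm(series=[[[-0.05,0,0,0,0,0,0.04],[-0.1,0,0,0,0,0,0.04],[-0.15,0,0,0,0,0,0.04],[-0.15,0,0,0,0,0,0.04]]])

```text
t: 2.58
position: [635.8, 72.2, 281.8]
tool_rot: [0.082, 0.997, -0.0, 0.001]
contact_force: [-1.2, 1.2, -0.6]
gripper_width: 39.8
```

Run:
```python
from h import *
st=env.state();print(st['position'],st['tool_rot']);im=env.read_camera('wrist');cv2.imwrite('pics/w2.png',im[:,:,::-1])
import pickle;pickle.dump(st,open('w2.pkl','wb'))
crop('pics/w1.png','pics/w1c.png',240,145,370,285,4)
crop('pics/w2.png','pics/w2c.png',95,40,395,300,2.6)
```

```text
[635.75882897  72.20066269 281.7781766 ] [ 8.15782532e-02  9.96666406e-01 -2.24928645e-04  1.00640309e-03]
```

View pics/w2.png

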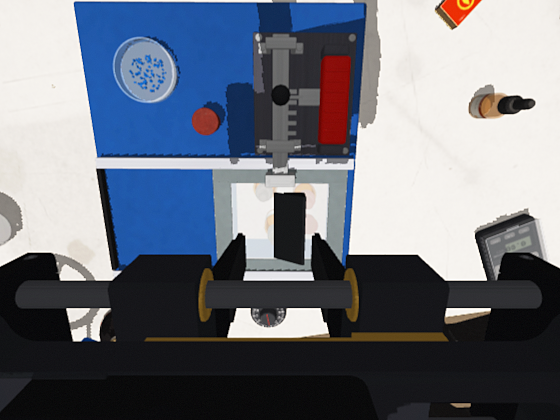

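View pics/w1c.png

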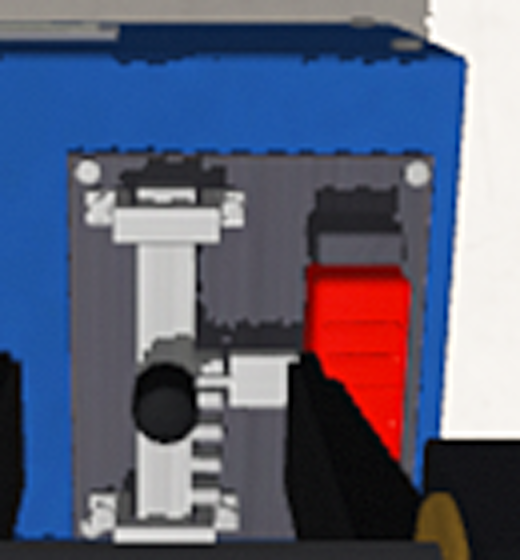

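Run:
```python
from h import *
crop('pics/w2.png','pics/w2a.png',240,20,375,165,4)
crop('pics/w2.png','pics/w2b.png',200,140,370,280,4)
```

```text
(no output)
```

View pics/w2a.png

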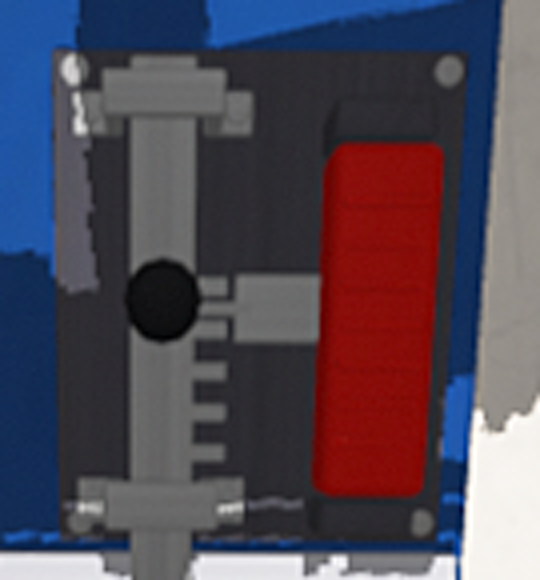

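View pics/w2b.png

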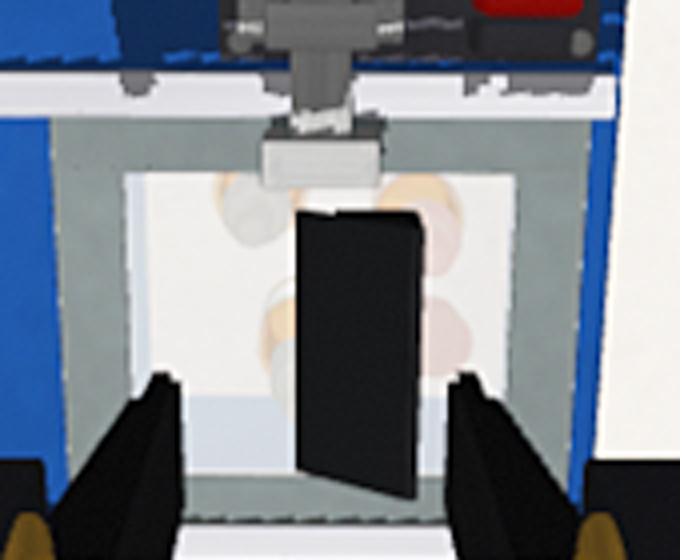

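```bash
cat > m.py <<'E'
from h import *
import pickle
w1=cam('wrist',pickle.load(open('w1.pkl','rb')));w2=cam('wrist',pickle.load(open('w2.pkl','rb')))
A1=lambda u,v:(240+u/4,145+v/4);A2=lambda u,v:(240+u/4,20+v/4);B2=lambda u,v:(200+u/4,140+v/4)
t=cam('top')
print('knob',tri(w1,A1(165,398),w2,A2(162,299)), atz(w2,A2(162,299),160),atz(w1,A1(165,398),160))
print('pad TL w1/w2',tri(w1,A1(308,272),w2,A2(328,143)),'TR',tri(w1,A1(408,278),w2,A2(445,145)))
pc=[atz(w2,A2(*p),150) for p in [(328,143),(445,145),(425,497),(313,495)]]
for p in pc:print(p.round(1))
c=np.mean(pc,0);dx=(pc[2]+pc[3]-pc[0]-pc[1])/2;dy=(pc[1]+pc[2]-pc[0]-pc[3])/2
print('pad',c,np.linalg.norm(dx),np.linalg.norm(dy),np.degrees(np.arctan2(dx[1],dx[0])),np.degrees(np.arctan2(-dy[0],dy[1])))
L=[atz(w2,B2(*p),142) for p in [(420,218),(416,498)]];d=L[1]-L[0]
print('ledge',L,np.linalg.norm(d),np.degrees(np.arctan2(d[1],d[0])))
# chest near edge w1, z=115
print('chest NL w1',tri(w1,(355,157.5),t,(205+25/4,135+470/4)))
n=[atz(w1,p,115) for p in [(101,158),(355,159)]];d=n[1]-n[0];print(n,np.linalg.norm(d),np.degrees(np.arctan2(-d[0],d[1])))
r=[atz(w2,p,115) for p in [(75,3),(366,3)]];d=r[1]-r[0];print(r,np.linalg.norm(d),np.degrees(np.arctan2(-d[0],d[1])))
E
python3 m.py
```

```text
knob (array([537.42128758,  91.36614724, 149.87583308]), np.float64(0.18474659005517455)) [538.27768183  91.06206892 160.        ] [533.28368917  92.03855487 160.        ]
pad TL w1/w2 (array([509.72384423, 134.61729787, 146.18958906]), np.float64(0.34982699396816724)) TR (array([514.92252787, 160.44667643, 148.72212399]), np.float64(0.8724573193868925))
[510.4 134.2 150. ]
[515.2 160.6 150. ]
[593.3 147.9 150. ]
[588.3 120.7 150. ]
pad [551.79986883 140.85433827 150.        ] 79.08436178413993 27.236614936696906 -9.485331435185293 -10.282627644695044
ledge [array([639.02077844, 101.14357131, 142.        ]), array([719.30527466,  88.7668323 , 142.        ])] 81.23289975090694 -8.76378423754481
chest NL w1 (array([458.28873172, 179.81578127, 144.89120713]), np.float64(0.7291231669849135))
[array([416.88481974, -92.0625375 , 115.        ]), array([464.14193038, 186.94998591, 115.        ])] 282.98625889912995 -9.613110835668373
[array([418.14237213, -93.38769466, 115.        ]), array([464.49593552, 188.27525339, 115.        ])] 285.4516931884541 -9.345457064354846
```

Call:
jog_arm(series=[[[0.037,0.0142,0,0,0,0,0.04],[0.0739,0.0284,0,0,0,0,0.04],[0.0739,0.0284,0.04,0,0,0,0.04],[0.0739,0.0284,0.08,0,0,0,0.04],[0.0739,0.0284,0.11,0,0,0,0.04],[0.0739,0.0284,0.11,0,0,0,0.04],[0.0739,0.0284,0.11,0,0,0,0.04]]])

```text
t: 3.5
position: [566.3, 113.0, 173.7]
tool_rot: [0.081, 0.997, -0.0, 0.002]
contact_force: [0.1, 0.4, 1.0]
gripper_width: 39.9
```

Run:
```python
from h import *
st=env.state();print(st['position'],st['tool_rot'],st['contact_force'])
im=env.read_camera('wrist');cv2.imwrite('pics/w3.png',im[:,:,::-1])
cv2.imwrite('pics/s3.png',env.read_camera('side')[:,:,::-1])
cv2.imwrite('pics/t3.png',env.read_camera('top')[:,:,::-1])
crop('pics/s3.png','pics/s3c.png',230,130,380,250,5)
crop('pics/t3.png','pics/t3c.png',205,135,350,285,4)
```

```text
[566.27762855 112.96335363 173.7260057 ] [ 8.11026009e-02  9.96704214e-01 -1.62252374e-05  1.75460612e-03] [0.05805659 0.4258101  0.96762868]
```

View pics/w3.png

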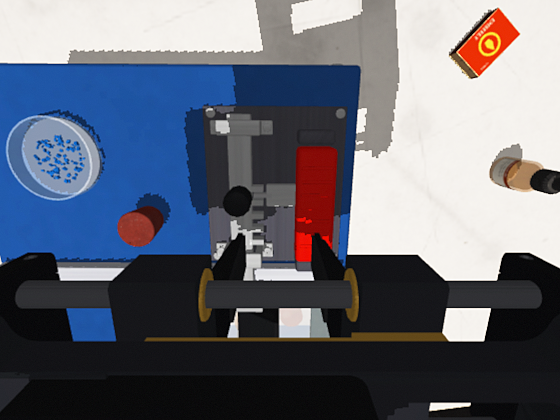

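View pics/s3c.png

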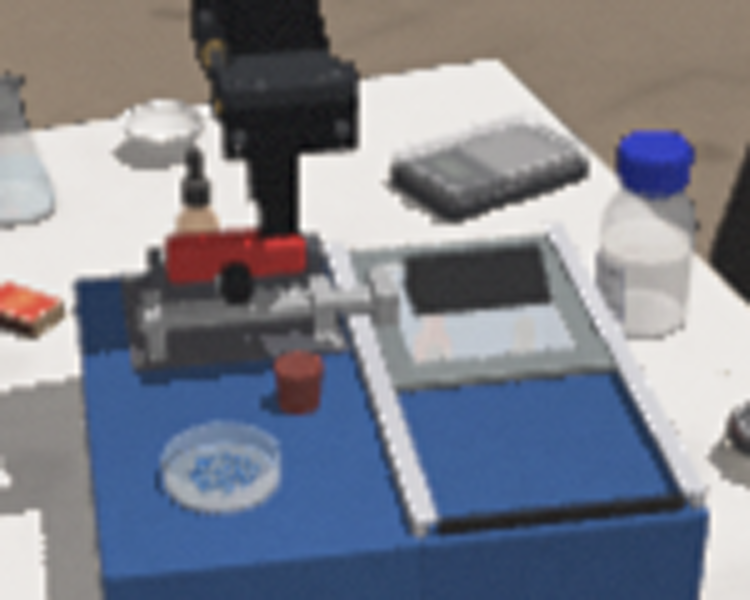

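View pics/t3c.png

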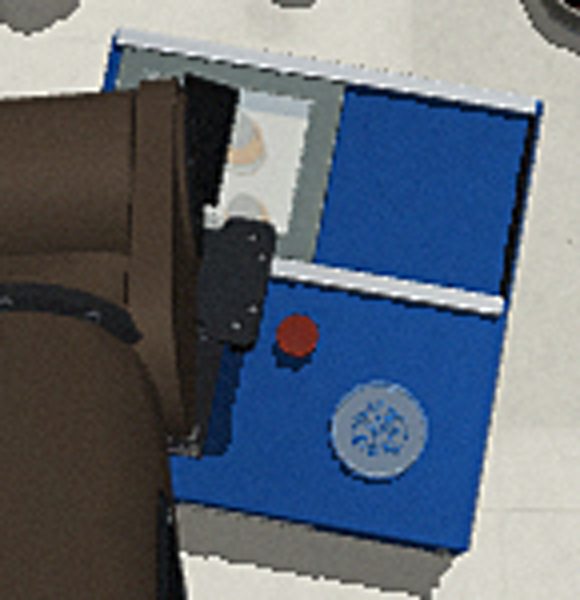

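Run:
```python
from h import *
st=env.state();Rt=R.from_quat(st['tool_rot']).as_matrix();print(Rt.round(4))
s=cam('side')
for y in(-26,26):
  for x in(-10,10):
    P=st['position']+Rt@np.array([x,y,0.]);print(y,x,P.round(1),(proj(s,P)-[230,130])*5)
K=(538.3,91.1,160)
print((proj(s,[K])-[230,130])*5)
X=np.array([.9863,-.165,0]);Y=np.array([.165,.9863,0])
C=np.array([551.4,140.5,150])
for a in(-40,40):
  for b in(-13,13):print((proj(s,C+a*X+b*Y)-[230,130])*5)
```

```text
[[-9.868e-01  1.621e-01  3.600e-03]
 [ 1.621e-01  9.868e-01 -3.000e-04]
 [-3.600e-03  3.000e-04 -1.000e+00]]
-26 -10 [572.1  85.4 173.4] [[297.06800305 234.25270959]]
-26 10 [552.3  88.6 173.4] [[261.15675    237.65755137]]
26 -10 [580.5 136.7 173.5] [[283.50889958 191.06791264]]
26 10 [560.8 139.9 173.4] [[248.94885092 194.26403369]]
[[236.34596716 261.07112393]]
[[167.7235724  249.57630698]]
[[163.60815713 228.00120114]]
[[306.28286976 237.06125525]]
[[299.60158275 215.87287219]]
```

Run:
```python
from h import *
crop('pics/s3.png','pics/s3d.png',255,140,310,205,10)
```

```text
(no output)
```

View pics/s3d.png

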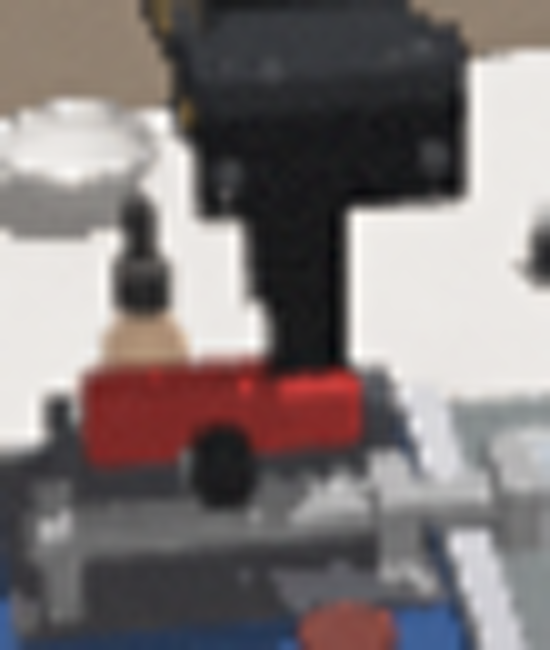

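Call:
jog_arm(series=[[[0,0,0.01,0,0,0,0.04],[0,0,0.018,0,0,0,0.04],[0,0,0.018,0,0,0,0.04],[0,0,0.018,0,0,0,0.04]]])

```text
t: 4.15
position: [566.6, 112.7, 155.3]
tool_rot: [0.081, 0.997, -0.0, 0.002]
contact_force: [-0.5, -0.3, 0.0]
gripper_width: 39.8
```

Call:
jog_arm(series=[[[0,0,0.004,0,0,0,0.04],[0,0,0.008,0,0,0,0.04],[0,0,0.011,0,0,0,0.04],[0,0,0.013,0,0,0,0.04],[0,0,0.0135,0,0,0,0.04],[0,0,0.0135,0,0,0,0.04]]])

```text
t: 4.9
position: [566.7, 112.6, 142.0]
tool_rot: [0.081, 0.997, 0.0, 0.002]
contact_force: [-0.4, -0.7, 3.5]
gripper_width: 40.3
```

Run:
```python
from h import *
st=env.state();print(st['position'],st['contact_force'],st['torque'])
cv2.imwrite('pics/s4.png',env.read_camera('side')[:,:,::-1])
crop('pics/s4.png','pics/s4d.png',255,140,325,205,10)
```

```text
[566.72704284 112.64790588 141.96165529] [-0.35808442 -0.7474527   3.46148579] [ 0.09222386 -0.00091223 -0.0373059 ]
```

View pics/s4d.png

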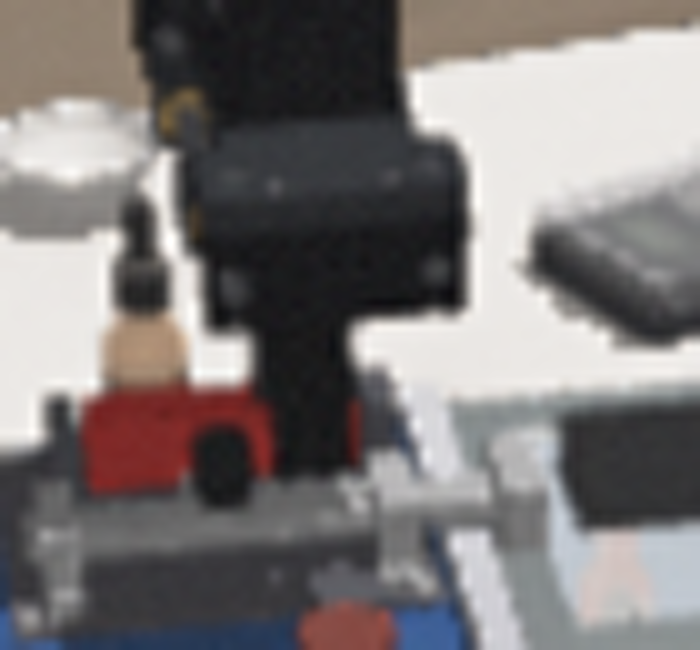

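Call:
jog_arm(series=[[[0,0,0.0012,0,0,0,0.04],[0.002,0,0.0012,0,0,0,0.04],[0.005,0,0.0012,0,0,0,0.04],[0.008,0,0.0012,0,0,0,0.04],[0.01,0,0.0012,0,0,0,0.04],[0.01,0,0.0012,0,0,0,0.04]]])

```text
t: 5.7
position: [556.9, 114.3, 140.9]
tool_rot: [0.081, 0.997, 0.0, 0.002]
contact_force: [3.9, 0.2, 4.9]
gripper_width: 40.0
```

Call:
jog_arm(series=[[[0.003,0,0,0,0,0,0.04],[0.006,0,0,0,0,0,0.04],[0.009,0,0,0,0,0,0.04],[0.012,0,0,0,0,0,0.04],[0.015,0,0,0,0,0,0.04],[0.018,0,0,0,0,0,0.04],[0.02,0,0,0,0,0,0.04],[0.02,0,0,0,0,0,0.04]]])

```text
t: 6.7
position: [537.2, 117.6, 140.9]
tool_rot: [0.081, 0.997, 0.0, 0.002]
contact_force: [3.7, 1.1, 5.2]
gripper_width: 39.9
```

Run:
```python
from h import *
st=env.state();print(st['position'],st['contact_force'],st['torque'])
cv2.imwrite('pics/s5.png',env.read_camera('side')[:,:,::-1])
crop('pics/s5.png','pics/s5d.png',255,140,325,205,10)
```

```text
[537.20052439 117.63520514 140.8976679 ] [3.67131067 1.11285415 5.24546642] [ 0.19706169 -0.70041588 -0.0120252 ]
```

View pics/s5d.png

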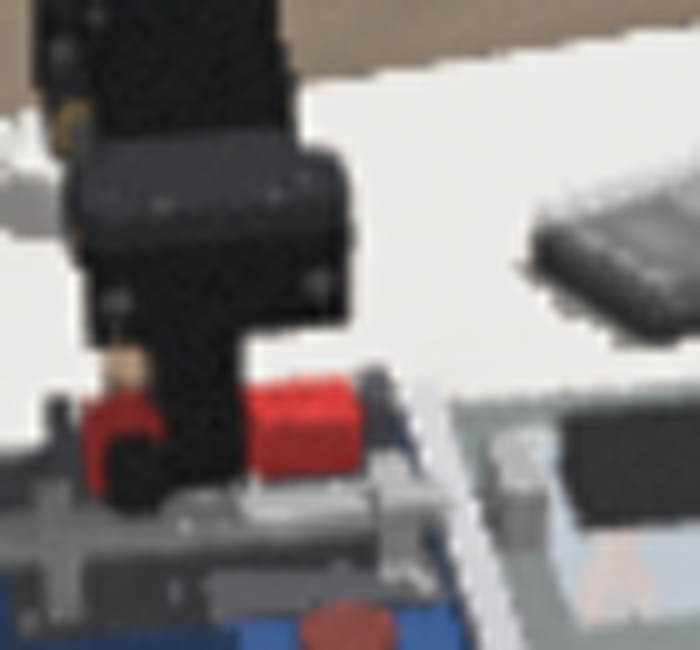

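Call:
jog_arm(series=[[[0.001,0,0,0,0,0,0.04],[0.002,0,0,0,0,0,0.04],[0.003,0,0,0,0,0,0.04],[0.004,0,0,0,0,0,0.04],[0.004,0,0,0,0,0,0.04]]])

```text
t: 7.38
position: [533.3, 118.3, 140.9]
tool_rot: [0.081, 0.997, 0.0, 0.002]
contact_force: [4.7, 0.5, 4.8]
gripper_width: 40.2
```

Call:
jog_arm(series=[[[0.001,0,0,0,0,0,0.04],[0.002,0,0,0,0,0,0.04],[0.002,0,0,0,0,0,0.04]]])

```text
t: 7.75
position: [531.8, 118.6, 140.9]
tool_rot: [0.081, 0.997, 0.0, 0.003]
contact_force: [6.9, -1.0, 3.5]
gripper_width: 40.2
```

Call:
jog_arm(series=[[[0.001,0,0,0,0,0,0.04],[0.0015,0,0,0,0,0,0.04],[0.0015,0,0,0,0,0,0.04]]])

```text
t: 8.12
position: [531.7, 118.6, 141.1]
tool_rot: [0.081, 0.997, 0.0, 0.004]
contact_force: [10.6, -0.3, 1.2]
gripper_width: 40.2
```

Call:
jog_arm(series=[[[0.0005,0,0.0006,0,0,0,0.04],[0.001,0,0.0006,0,0,0,0.04],[0.001,0,0.0006,0,0,0,0.04]]])

```text
t: 8.5
position: [531.8, 118.6, 140.8]
tool_rot: [0.081, 0.997, 0.0, 0.006]
contact_force: [8.2, -1.5, 4.9]
gripper_width: 39.8
```

Run:
```python
from h import *
st=env.state();print(st['position'],st['contact_force'],st['torque'])
cv2.imwrite('pics/s6.png',env.read_camera('side')[:,:,::-1])
crop('pics/s6.png','pics/s6d.png',255,140,325,205,10)
```

```text
[531.77868244 118.60646013 140.82732718] [ 8.17643055 -1.49731329  4.86892114] [-0.15903045 -1.50317827  0.19762698]
```

View pics/s6d.png

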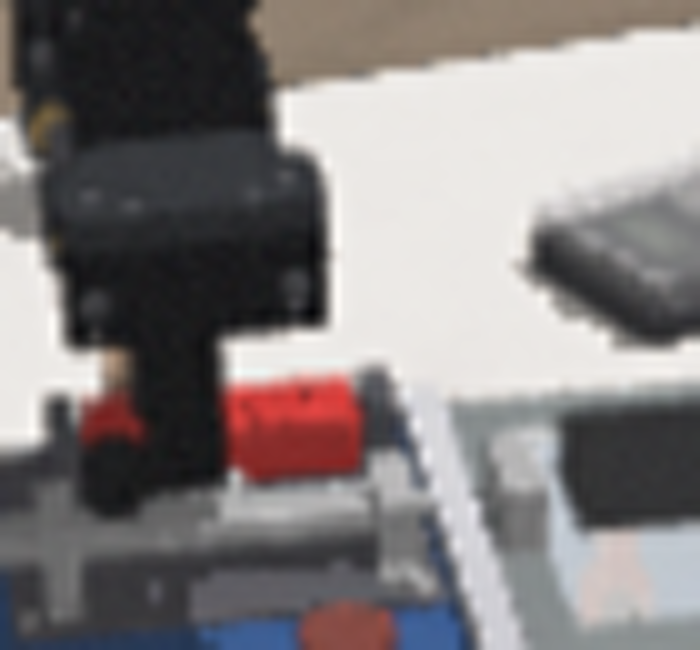

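Call:
jog_arm(series=[[[0,0,-0.004,0,0,0,0.04],[0,0,-0.009,0,0,0,0.04],[0,0,-0.018,0,0,0,0.04],[-0.002,0,-0.035,0,0,0,0.04],[-0.04,0,-0.06,0,0,0,0.02],[-0.08,0,-0.06,0,0,0,0],[-0.12,0,-0.06,0,0,0,0],[-0.12,0,-0.06,0,0,0,0]]])

```text
t: 9.55
position: [650.0, 98.7, 200.8]
tool_rot: [0.081, 0.997, -0.0, 0.004]
contact_force: [-0.9, 0.2, 0.1]
gripper_width: 5.4
```

Run:
```python
from h import *
st=env.state();print(st['position'],st['contact_force'],st['tool_rot'],st['gripper_width'])
im=env.read_camera('wrist');cv2.imwrite('pics/w7.png',im[:,:,::-1])
cv2.imwrite('pics/s7.png',env.read_camera('side')[:,:,::-1])
crop('pics/s7.png','pics/s7d.png',255,140,325,205,10)
crop('pics/w7.png','pics/w7d.png',140,0,410,280,2)
```

```text
[649.9664613   98.68940028 200.80776211] [-0.8840628   0.23341324  0.05465453] [ 8.12668165e-02  9.96684593e-01 -6.42134651e-05  3.93992898e-03] 5.4099010353806225
```

View pics/s7d.png

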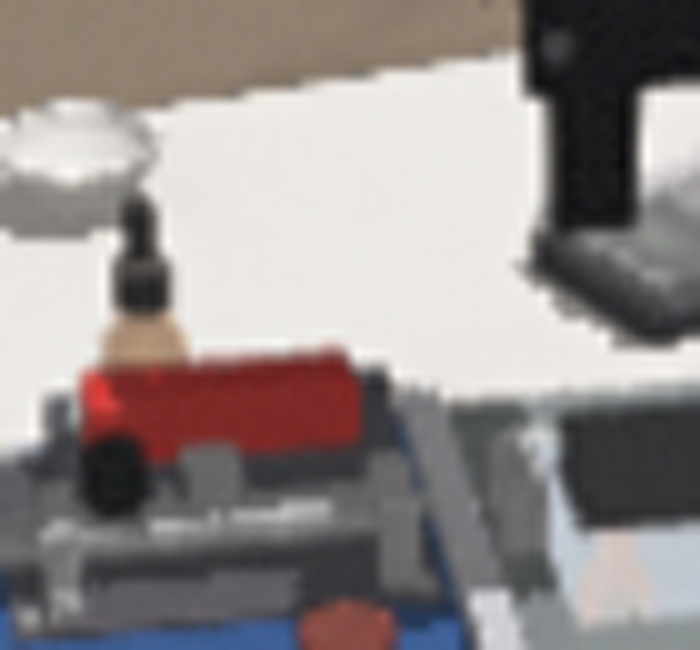

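View pics/w7d.png

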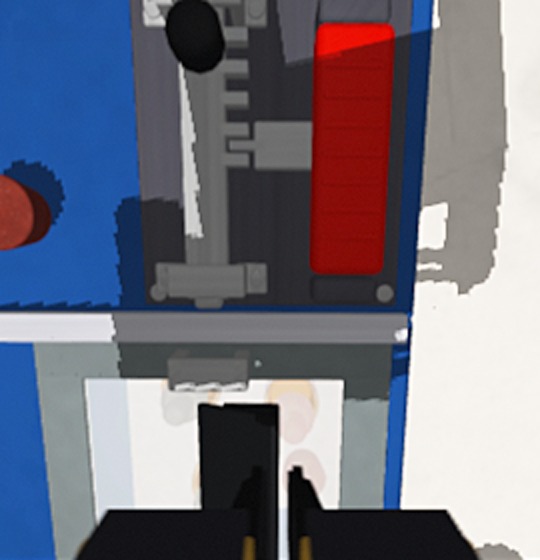

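Call:
jog_arm(series=[[[-0.0295,0.0231,0,0,0,0,0],[-0.0295,0.0231,0.01,0,0,0,0],[-0.0295,0.0231,0.03,0,0,0,0],[-0.0295,0.0231,0.042,0,0,0,0],[-0.0295,0.0231,0.042,0,0,0,0]]])

```text
t: 10.28
position: [680.3, 117.2, 158.6]
tool_rot: [0.081, 0.997, -0.0, 0.003]
contact_force: [-0.2, 0.0, 1.2]
gripper_width: 0.4
```

Run:
```python
from h import *
st=env.state();print(st['position'],st['contact_force'],st['tool_rot'],st['gripper_width'])
cv2.imwrite('pics/s8.png',env.read_camera('side')[:,:,::-1])
crop('pics/s8.png','pics/s8d.png',285,125,365,205,8)
im=env.read_camera('wrist');cv2.imwrite('pics/w8.png',im[:,:,::-1])
crop('pics/w8.png','pics/w8d.png',140,80,410,280,2)
```

```text
[680.25723614 117.21099913 158.60335979] [-0.15276168  0.04807885  1.23256943] [ 8.09076617e-02  9.96717974e-01 -1.96492716e-04  2.68193081e-03] 0.4314540985486073
```

View pics/s8d.png

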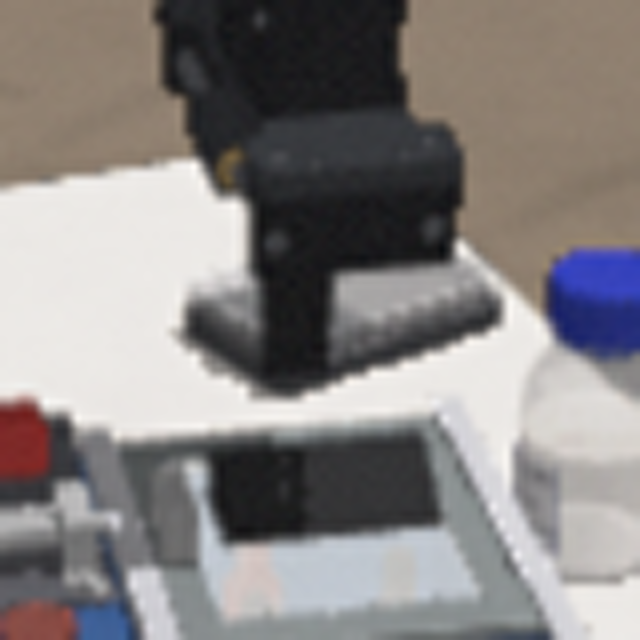

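View pics/w8d.png

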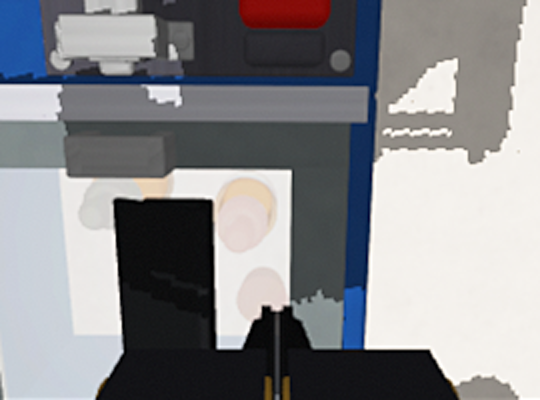

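Call:
jog_arm(series=[[[0,0,0.01,0,0,0,0],[0,0,0.02,0,0,0,0],[0,0,0.027,0,0,0,0],[0,0,0.029,0,0,0,0],[0,0,0.029,0,0,0,0]]])

```text
t: 11.0
position: [681.4, 117.2, 130.9]
tool_rot: [0.081, 0.997, -0.0, 0.004]
contact_force: [-0.1, 0.5, -0.4]
gripper_width: 0.3
```

Call:
jog_arm(series=[[[0,-0.005,0,0,0,0,0],[0,-0.008,0,0,0,0,0],[0,-0.011,0,0,0,0,0],[0,-0.014,0,0,0,0,0],[0,-0.018,0,0,0,0,0],[0,-0.023,0,0,0,0,0],[0,-0.028,0,0,0,0,0],[0,-0.033,0,0,0,0,0]]])

```text
t: 12.0
position: [676.0, 84.4, 130.9]
tool_rot: [0.081, 0.997, 0.0, 0.004]
contact_force: [-0.4, 4.0, -0.2]
gripper_width: 0.3
```

Call:
jog_arm(series=[[[0,-0.006,0,0,0,0,0],[0,-0.012,0,0,0,0,0],[0,-0.019,0,0,0,0,0],[0,-0.026,0,0,0,0,0],[0,-0.033,0,0,0,0,0],[0,-0.04,0,0,0,0,0],[0,-0.047,0,0,0,0,0],[0,-0.054,0,0,0,0,0]]])

```text
t: 13.0
position: [667.2, 30.7, 130.8]
tool_rot: [0.081, 0.997, 0.0, 0.004]
contact_force: [-1.6, 2.5, 1.2]
gripper_width: 0.7
```

Call:
jog_arm(series=[[[0,-0.005,0,0,0,0,0],[0,-0.01,0,0,0,0,0],[0,-0.015,0,0,0,0,0],[0,-0.018,0,0,0,0,0],[0,-0.021,0,0,0,0,0],[0,-0.024,0,0,0,0,0],[0,-0.024,0,0,0,0,0]]])

```text
t: 13.88
position: [663.4, 6.6, 130.8]
tool_rot: [0.081, 0.997, -0.0, 0.004]
contact_force: [-0.1, 0.3, 0.7]
gripper_width: 0.6
```

Call:
jog_arm(series=[[[0,-0.002,0,0,0,0,0],[0,-0.004,0,0,0,0,0],[0,-0.006,0,0,0,0,0],[0,-0.007,0,0,0,0,0],[0,-0.007,0,0,0,0,0]]])

```text
t: 14.5
position: [662.3, -0.5, 130.8]
tool_rot: [0.081, 0.997, -0.0, 0.004]
contact_force: [-1.2, 1.8, -0.5]
gripper_width: 0.5
```

Call:
jog_arm(series=[[[0,-0.001,0,0,0,0,0],[0,-0.002,0,0,0,0,0],[0,-0.003,0,0,0,0,0],[0,-0.003,0,0,0,0,0]]])

```text
t: 15.0
position: [661.7, -3.6, 130.8]
tool_rot: [0.081, 0.997, -0.0, 0.004]
contact_force: [-1.0, 1.6, -0.4]
gripper_width: 0.7
```

Run:
```python
from h import *
st=env.state();print(st['position'],st['contact_force'])
cv2.imwrite('pics/s9.png',env.read_camera('side')[:,:,::-1])
crop('pics/s9.png','pics/s9d.png',240,125,390,245,5)
```

```text
[661.72275886  -3.56354946 130.76605594] [-1.00345805  1.55167817 -0.36668805]
```

View pics/s9d.png

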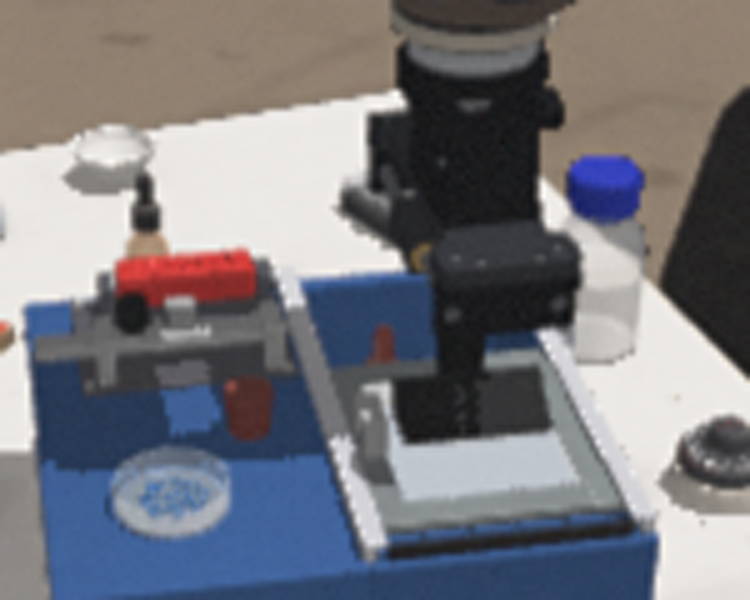

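Hatch nearly open, a small gap remains before the end stop.

Call:
jog_arm(series=[[[0,-0.0015,0,0,0,0,0],[0,-0.003,0,0,0,0,0],[0,-0.004,0,0,0,0,0],[0,-0.005,0,0,0,0,0],[0,-0.005,0,0,0,0,0]]])

```text
t: 15.68
position: [661.2, -6.9, 130.8]
tool_rot: [0.081, 0.997, 0.001, 0.004]
contact_force: [0.9, 13.1, 0.0]
gripper_width: 0.8
```

Call:
jog_arm(series=[[[0,0.004,0,0,0,0,0],[0,0.015,0,0,0,0,0],[0,0.015,-0.04,0,0,0,0],[0,0.015,-0.09,0,0,0,0],[0,0.015,-0.15,0,0,0,0],[0,0.015,-0.15,0,0,0,0],[0,0.015,-0.15,0,0,0,0]]])

```text
t: 16.55
position: [662.1, 7.9, 280.3]
tool_rot: [0.081, 0.997, 0.001, 0.004]
contact_force: [0.5, 0.7, 0.2]
gripper_width: 0.3
```

Run:
```python
from h import *
st=env.state();print(st['position'],st['contact_force'])
for n in('side','wrist'): cv2.imwrite(f'pics/{n}10.png',env.read_camera(n)[:,:,::-1])
crop('pics/side10.png','pics/s10d.png',240,145,390,265,5)
```

```text
[662.09175617   7.88904856 280.32966645] [0.53779002 0.74052253 0.17169557]
```

View pics/s10d.png

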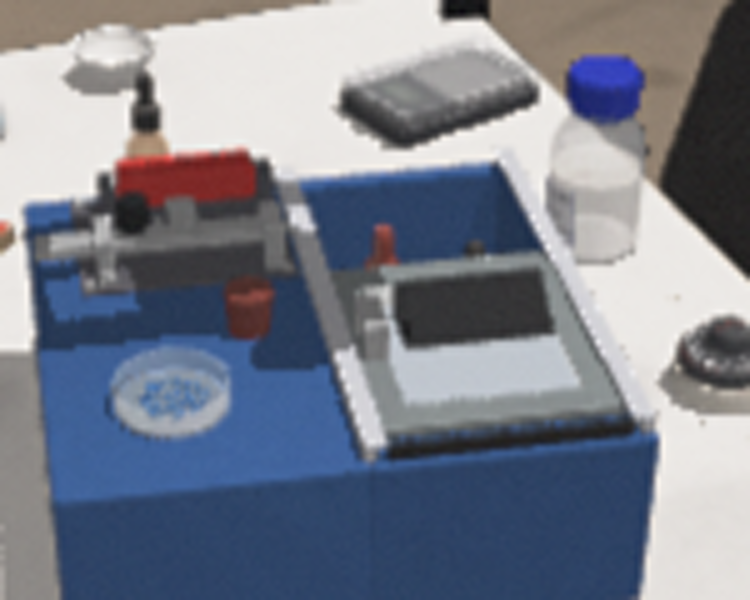

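View pics/wrist10.png

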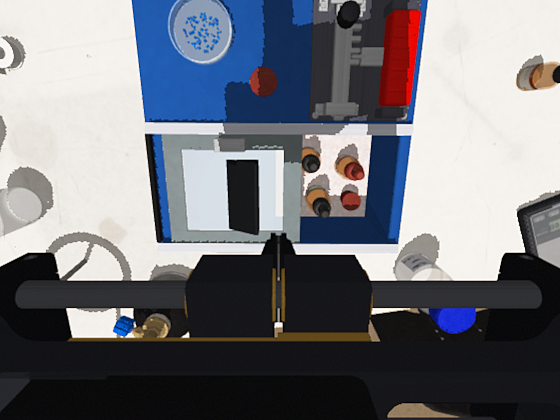

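Run:
```python
from h import *
st=env.state();w=cam('wrist',st)
crop('pics/wrist10.png','pics/w10d.png',140,120,420,260,2.8)
Y=np.array([.165,.9863,0])
for p in [(258,162),(259,232)]:
    P=atz(w,p,142);print(P,(P-[679.2,95,142])@Y)
```

```text
[623.66841806  -5.75036775 142.        ] -108.53279873292708
[698.55504832 -18.26523571 142.        ] -108.51991900766225
```

View pics/w10d.png

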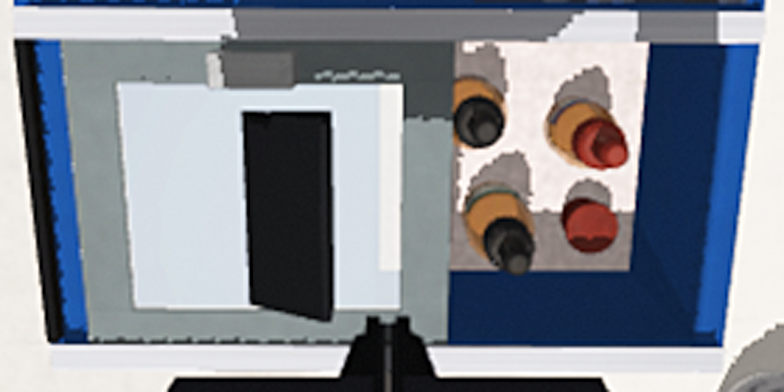

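Run:
```python
from h import *
import pickle
w=cam('wrist',env.state());w2=cam('wrist',pickle.load(open('w2.pkl','rb')))
Y=np.array([.165,.9863,0])
B=lambda u,v:(200+u/4,140+v/4);D=lambda u,v:(140+u/2.8,120+v/2.8)
for a,b in [((52,122),(62,42)),((587,122),(455,42)),((126,173),(117,83)),((515,173),(403,83))]:
    print((atz(w,D(*b),122)-atz(w2,B(*a),122))@Y)
cv2.imwrite('pics/top11.png',env.read_camera('top')[:,:,::-1])
print(env.state()['contact_force'],env.state()['t'])
```

```text
-110.03986336014928
-108.81556195250229
-110.36159807554877
-109.20450721789733
[-0.36843302 -0.10590837  0.44777967] 16.7
```

View pics/top11.png

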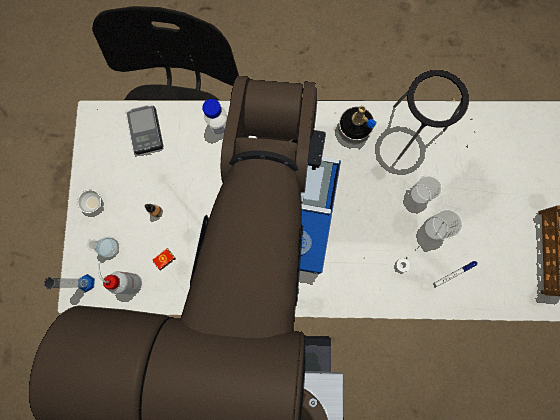

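The hatch measures about 110 mm open, the bolt is drawn, the catch is up, and the bystanders haven't moved.

```bash
python3 -c "
from cell import env
print(env.close_job())"
```

```text
the job is handed in; nothing more can be done
None
```

The locker is open and the job is handed in. It took 16.7 s of the 45 s limit, and no verdict is reported.

**What I did**
- **Bolt:** I held the catch about 9 mm down with one fingertip. The other fingertip pushed the knob until it stopped; the pushed distance works out at about 30 mm, and the force there rose to 10.6 N.
- **Catch:** I lifted straight up to let it go. The side and wrist pictures showed the catch back up and the bolt still drawn.
- **Hatch:** I pushed it to its stop with the closed fingers against the ledge face, where the force reached 13 N. Then I backed off and rose clear to z = 280 mm.

**Last checks**
- **Hatch:** four edges measured in the wrist pictures gave 108.8 to 110.4 mm of travel, and the ledge itself gave 108.5 mm. The limit is 103 mm.
- **Bystanders:** everything the cameras could see of the loose things looked unmoved. I compared the pictures by eye and did not measure positions.
- **Contact:** the force reading after retreat was only noise, under 1 N.

**What disagreed**
- **Calibration:** the top and wrist cameras differed by about 3 mm on the knob and pad positions. Knob and pad heights from two wrist views came out 1 to 10 mm low, so I used the given heights, which the contacts then confirmed.
- **Hatch travel:** the fingertip position, taking 12 mm thick fingers, implied 115 mm, probably because the tips taper. A gap of roughly 10 mm also shows between the open hatch and the black bar, so the hatch seems to stop on something other than that bar.

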